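# Dip the knocked-over machine-oil tin

### The job

The open tin of sewing-machine oil has been knocked over; it was nearly empty, so nothing ran out. Set it upright on the bench without dropping it and let go of it, then take the gauge rod from the tool block, push it down the tin's neck until its collar stops on the rim, and draw it right out again. Finish with the rod still in the gripper, held level and still for reading with its tip about ten centimetres above the white drip lid, touching nothing else, the tin left standing and the other things on the bench left alone.

Things in the scene. Friction and masses are not known exactly. Their poses are not given: they have to be found in the camera images.
- tin: Open square tinplate oil tin with a paper label, loose, hollow, about 0.24 kg: 58 x 58 mm, 112 mm tall to its flat shoulder, with a round neck tube in the middle (20 mm outside, 14 mm bore, 20 mm tall). Origin at the centre of its underside, z axis out through the neck, x and y square to its sides. Starts lying on one side, neck roughly away from the robot (x axis straight down).
- tin_mouth (a point): Centre of the rim of the tin's neck tube, on the tin's axis, 132 mm from its underside; axes as the tin's. With the rod's collar seated on it, the rod's tip is 10 mm above the tin's underside.
- rod: Gauge rod, about 75 g: steel rod 8 mm thick, 122 mm long with a tapered tip and dark grooves, then a collar disc 24 mm across, 6 mm thick, then a round wooden handle 15 mm across, 56 mm long (128 to 184 mm from the tip). Balances 87 mm from the tip. Origin at the tip, z axis towards the handle. Starts loose in the tool block's hole, tip down and 10 mm above the bench, leaning at most 3 degrees.
- rod_collar (a point): Centre of the underside of the gauge rod's collar, 122 mm from the tip, on the rod's axis; axes as the rod's.
- block: Wooden tool block fixed to the bench, 130 x 50 mm (its x, y), 70 mm tall. Origin at the centre of its underside. The rod's hole (10 mm bore, 60 mm deep) is in the middle of its top; an awl and a screwdriver are fixed on the same centre line at x = +42 and -42 mm, their tops 104 mm above the bench.
- lid: Round white plastic drip lid lying open side up, 100 mm across and 12 mm high, loose. Origin at the centre of its underside.
- cone: Bystander: big white cone of thread, 100 mm across at the foot and 172 mm tall. Origin at the centre of its foot.
- wax_tin: Bystander: round yellow lidded tin, 96 mm across and 88 mm tall. Origin at the centre of its underside.
- shears: Bystander: tailor's shears lying flat, 250 mm long and 12 mm high, beyond the task's things. Origin on the bench under the pivot.
- chalk: Bystander: card box with tailor's chalk on it, 75 x 50 mm and 21 mm high. Origin at the centre of its underside.
- cap: Bystander: the oil tin's black screw cap, 25 mm across and 14 mm high. Origin at the centre of its underside.
- spool: Bystander: small standing spool of blue thread, 30 mm across and 34 mm tall. Origin at the centre of its foot.
- bobbins: Bystander: open grey bobbin box, 85 x 60 mm and 22 mm high. Origin at the centre of its underside.
- ruler: Bystander: flat wooden ruler, 300 x 30 x 5 mm. Origin at the centre of its underside.
Things that resemble listed ones, but are neither listed nor needed, are in the scene too. Several things have the shape of the block; the one meant has the colours described above. Leave any brown look-alike of the tin alone.

How it is judged:
On the way, in this order (a step that is already met when the one before it is completed fails the run):
1. the tin stands upright on the bench, let go, with the rod still out of it (angle between tin's own z axis and vertical below 0.08 rad and height (world z) of tin below 0.005 m and height (world z) of tin_mouth above 0.12 m and linear speed of tin below 0.02 m/s and contact force between each of the arm, the fingers and tin below 0.1 N), for 0.2 s.
2. the held rod is down the tin's neck with its collar on the rim, the tin standing (z of rod_collar in the frame of tin_mouth between -0.003 and 0.003 m and distance between rod_collar and tin_mouth below 0.007 m and angle between the z axis of rod and the z axis of tin, either way round below 0.12 rad and z of rod in the frame of tin below 0.02 m and angle between tin's own z axis and vertical below 0.15 rad and height (world z) of tin below 0.006 m and contact force between the fingers and rod above 0.5 N), for 0.1 s.
3. the rod is drawn right out of the neck by the gripper, the tin standing (z of rod in the frame of tin_mouth above 0.005 m and contact force between the fingers and rod above 0.5 N and angle between tin's own z axis and vertical below 0.15 rad).
At the end, for the whole second after the job is handed in: The gripper still holds the gauge rod, level to within 11 degrees and still, its tip within 45 mm sideways of the drip lid's centre and 50 to 170 mm above the bench, the rod touching nothing but the gripper; the tin stands upright on the bench, untouched (all of step 1 and contact force between the fingers and rod above 0.5 N and angle between rod's own z axis and vertical between 1.37 and 1.77 rad and horizontal distance between rod and lid below 0.045 m and height (world z) of rod between 0.05 and 0.17 m and linear speed of rod below 0.02 m/s and angular speed of rod below 0.15 rad/s and contact force between rod and tin below 0.05 N and contact force between rod and block below 0.05 N and contact force between rod and cone below 0.05 N and contact force between rod and wax_tin below 0.05 N); the arm keeps its last pose, push and grip.
It fails at once if a bystander or the drip lid is pushed more than 30 mm or tipped over (distance of any of cone, wax_tin, shears, chalk, cap, spool, bobbins, ruler, lid from where it was at the start of the episode above 0.03 m or angle between any of cone, wax_tin, spool's own z axis and vertical above 0.6 rad).
It fails at once if the tin is dropped or thrown (linear speed of tin above 1 m/s).
It also fails if it takes over 72 s, if anything falls off the work surface, if the arm or the gripper's body presses on something with over 40 N, if the wrist force passes 120 N, or if a joint passes its speed limit or range.

### The arm

A 7-joint arm with a two-finger parallel gripper is mounted at the origin on the work surface. World frame = base frame: x ahead of the robot, y to its left, z up, the work surface at z = 0. Lengths are in m, angles in rad, forces in N, time in s.
With the tool pointing down it reaches from about 0.4 to 0.85 m from the base axis. Payload 10.4 kg.
Tool frame: the origin (TCP) lies at the very end of the fingers, on their centre line; the grasp point (between the pads) lies 19 mm behind it; z points along the fingers, y is the line along which they close (so a half turn about z gives the same grasp; the last joint's range is limited). The gripper opens to 87 mm and grips with 3 to 60 N. Pads are 19 mm wide; open, the fingers measure 117 mm over their backs; the gripper's body (75 mm by 190 mm) begins 51 mm behind the grasp point.
Start: joints at [1.241, 0.332, -0.065, 1.46, 0.022, 1.35, -0.088], TCP at [0.189, -0.596, 0.223] pointing down, gripper open.
Joint ranges: [-2.6, 2.6], [-0.5, 2.12], [-1.47, 1.34], [0.16, 2.42], [-1.27, 4.41], [0.06, 2.06], [-2.6, 2.6]. Speed limits (rad/s): [2.22, 2.22, 2.79, 2.79, 3.14, 3.14, 3.14].

### API

Orientations are given as a unit quaternion [x, y, z, w].
In Python, from bench import * gives the robot as it stands.
- The arm moves only by the tool step_arm, never from a script. Its arguments are lists of equal length, an entry for each row: "delta_pos": the shift along the world's x, y, z in units of 25 mm (1.0 is 25 mm), a list of three; "turn": the turn about the world's z in units of 0.12 rad (1.0 is 0.12 rad). In form: {"delta_pos": [[tx, ty, tz], ...], "turn": [turn, ...]}. A call has 1 to 12 rows; each row shifts and turns the commanded pose from where the row before left it; what a row does not reach is not made up. A row lasts 1/10 s, in which the tool goes at most 50 mm and 8.59 degrees, less where a joint would pass 70% of its speed; a pose out of reach is approached as far as the arm can. A call with a number of a shift or a turn outside -1 to 1 is refused whole. A call with a gripper value outside its range is refused whole. "grip" is the closure, from 0 (fully open) to 1 (shut), set as the call begins (left out, the last holds). The fingers move at their own pace and stop on an object; "newtons" is the grip in N (left out, the last holds). Time passes only in rows, so rows that do not move let the fingers close. It gives the time, the measured TCP pose, the force, the opening and the grip force at its end, in the units of the state.
- read_state(): the state, without advancing time (a new reading comes with each control period).
- camera(name): name is "side" or "top" or "wrist"; returns a dict with "image" (384x512x3 uint8, red, green, blue), "z_map" (384x512 float32, m along the optical axis (not along the pixel's ray), 0 where there is no reading), "mtx" (3x3 intrinsics, pixels), "dist" ([k1, k2, p1, p2, k3] as OpenCV has them; the pictures are not rectified), "view" (4x4, takes a point from world to camera coordinates). Camera axes: x right, y up, looking along -z (the intrinsics and any distortion apply to the point x, -y, -z); pixel columns grow to the right and rows downward; lengths in m; the calibration is good to about 2 mm. A picture is of the moment at which its call begins.
- close_job(): hands the job in; it is judged then, once.
The state is a dict: "time": time; "joint_positions": joint angles; "joint_vel": joint speeds; "joint_torque": joint torques, N m; "ee_pos": TCP position; "eef_rot": TCP orientation; "ft_force": force on the tool from outside, world axes, zero at the start; "torque": the same for the moment, N m; "width": finger opening in m; "grip_force": force on a finger pad.
Only numpy, scipy, OpenCV 4.12 (cv2) and the standard library are available. Lean on these libraries where they do the work, as an engineer would, in place of code of your own. Each camera call takes 0.05 s, during which the arm holds its last target. There are 200 camera calls.

## Working session

There is one attempt and no reset: what is moved stays moved. The work goes in short steps, Python scripts to look and compute and a tool call to move; the robot and the scene stay as the last step left them, time stands still between calls to the robot, and variables do not carry over. Pictures are saved under pics/ and viewed, at most 10 in all, crops included, and the job is handed in when it is done.

Besides the shell and the picture viewer there is one more tool, called after "Call:" as name([rows], argument=value, ...), one row to a line, values as JSON. step_arm: Moves the arm, as the interface text tells. Shifts and turns lie within -1 to 1; 1 stands for 25 mm of shift or 0.12 rad of turn. Its arguments: {"type":"object","properties":{"delta_pos":{"type":"array"},"turn":{"type":"array"},"grip":{"type":"number"},"newtons":{"type":"number"}},"required":["delta_pos","turn"]}

```bash
mkdir -p pics; ls
cat > h.py <<'E'
from bench import *
import numpy as np, cv2
def shot(n,f=None):
    c=camera(n)
    if f: cv2.imwrite(f'pics/{f}.png',c['image'][:,:,::-1])
    return c
def ray(c,uv):
    p=cv2.undistortPoints(np.array(uv,float).reshape(-1,1,2),np.array(c['mtx'],float),np.array(c['dist'],float)).reshape(-1,2)
    V=np.array(c['view']);R=V[:3,:3];o=-R.T@V[:3,3]
    d=np.c_[p[:,0],-p[:,1],-np.ones(len(p))]@R
    return o,d
def onz(c,uv,z):
    o,d=ray(c,uv);return o+d*((z-o[2])/d[:,2])[:,None]
def cloud(c):
    h,w=c['z_map'].shape
    v,u=np.mgrid[:h,:w]
    o,d=ray(c,np.c_[u.ravel(),v.ravel()])
    return (o+d*c['z_map'].reshape(-1,1)).reshape(h,w,3)
def proj(c,P):
    P=np.atleast_2d(P);V=np.array(c['view']);q=P@V[:3,:3].T+V[:3,3]
    q=q*[1,-1,-1]
    return cv2.projectPoints(q,np.zeros(3),np.zeros(3),np.array(c['mtx'],float),np.array(c['dist'],float))[0].reshape(-1,2)
E
python3 - <<'E'
from h import *
import pickle
d={n:shot(n,n+'0') for n in('top','side','wrist')}
pickle.dump(d,open('c0.pkl','wb'))
for n in d: print(n,-np.array(d[n]['view'])[:3,:3].T@np.array(d[n]['view'])[:3,3], d[n]['mtx'][0][0])
s=read_state();print(s['time'],s['ee_pos'],s['eef_rot'],s['width'])
E
```

```text
pics
top [0.34146669 0.01494244 1.93303547] 483.7750505675521
side [0.20831264 0.79824823 0.87671473] 367.19940124181375
wrist [ 0.26470821 -0.57152489  0.38346581] 266.1797397489217
0.15 [ 0.1886526  -0.59555966  0.22195937] [ 9.88257653e-01  1.52795780e-01 -1.14604389e-04 -4.98525659e-04] 0.08706044900635375
```

View pics/top0.png

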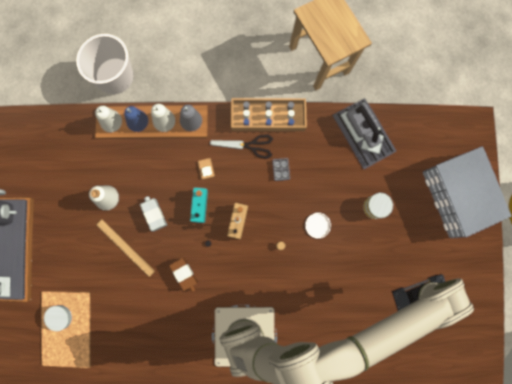

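View pics/side0.png

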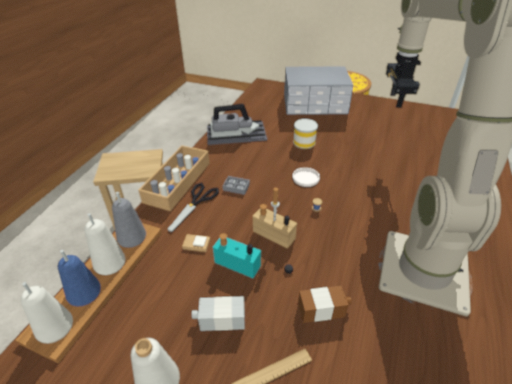

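Top view: the grey tinplate tin with white label is at (152,213), neck at (146,199); the brown look-alike at (182,274). The wooden block is at (238,221), with the teal decoy at (199,205) and racks at (268,113) and (150,120). The lid is at (317,225), with decoys being the cork-mat disc (57,318) and the wax tin (378,205). I choose the grey tin, the wood-coloured block and the disc at (317,225), and check them in a crop.

Run:
```python
from h import *
import pickle
d=pickle.load(open('c0.pkl','rb'))
a=d['top']['image'][175:295,90:340,::-1]; b=d['side']['image'][180:340,180:360,::-1]
a=cv2.resize(a,(780,374),interpolation=2)
cv2.imwrite('pics/crop1.png',a)
c=d['top'];P=cloud(c)
def rep(n,box,z0,z1):
    u0,v0,u1,v1=box;Q=P[v0:v1,u0:u1].reshape(-1,3);Q=Q[(Q[:,2]>z0)&(Q[:,2]<z1)]
    r=cv2.minAreaRect((Q[:,:2]*1000).astype(np.float32))
    print(n,len(Q),Q.mean(0).round(3),np.percentile(Q[:,2],95).round(3),'rect',np.round(r[0],1),np.round(r[1],1),round(r[2],1))
rep('tin',(135,185,172,238),.03,.08)
rep('tintop',(135,185,172,238),.05,.08)
rep('block',(224,198,252,246),.05,.08)
rep('blocktools',(224,198,252,246),.085,.3)
rep('teal',(186,180,210,230),.05,.08)
rep('lid',(300,208,335,242),.004,.03)
rep('cone',(85,180,122,214),.01,.2)
rep('wax',(360,188,398,222),.07,.1)
rep('cap',(200,236,214,250),.008,.03)
rep('spool',(273,238,288,253),.02,.06)
rep('brown',(166,256,200,292),.03,.08)
```

```text
tin 484 [0.482 0.358 0.056] 0.065 rect [489.2 362.6] [133.5  61.8] 23.3
tintop 417 [0.48  0.358 0.058] 0.065 rect [480.7 358.3] [114.8  60.9] 24.1
block 357 [0.455 0.028 0.068] 0.076 rect [455.9  28.1] [ 50.1 130.3] 76.9
blocktools 75 [0.459 0.027 0.127] 0.194 rect [457.2  28.1] [20.7 99.9] 76.5
teal 392 [0.516 0.175 0.068] 0.076 rect [517.8 176.2] [ 51.8 129.8] 84.9
lid 316 [ 0.441 -0.293  0.008] 0.014 rect [ 441.7 -292.6] [138.  132.5] 89.5
cone 553 [0.544 0.539 0.102] 0.166 rect [547.1 566.8] [117.9 147. ] 3.9
wax 466 [ 0.512 -0.53   0.086] 0.094 rect [ 512.2 -530.1] [93.  94.7] 83.8
cap 31 [0.368 0.142 0.015] 0.022 rect [365.7 144.5] [48.5 39. ] 66.2
spool 48 [ 0.359 -0.142  0.033] 0.041 rect [ 358.4 -142.9] [28.9 27.5] 89.9
brown 475 [0.246 0.234 0.056] 0.065 rect [241.6 231.7] [131.1  60.5] 29.5
```

View pics/crop1.png

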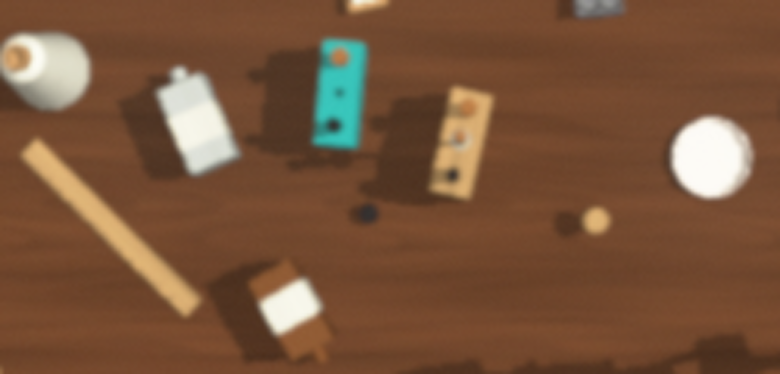

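Crop: the grey tin's neck is at crop (178,72), pointing away from the robot, while the brown tin's neck faces the robot. The wooden block has the rod handle mid-row at crop (459,138). The measured sizes match the given ones (tin 115x61, block 50x130). Moving over the tin.

Call:
step_arm([
  [0.87,0.98,0.1],
  [0.87,0.98,0.1],
  [0.87,0.98,0.1],
  [0.87,0.98,0.1],
  [0.87,0.98,0.1],
  [0.87,0.98,0.1],
  [0.87,0.98,0.1],
  [0.87,0.98,0.1],
  [0.87,0.98,0.1],
  [0.87,0.98,0.1],
  [0.87,0.98,0.1],
  [0.87,0.98,0.1],
], turn=[0.075,0.075,0.075,0.075,0.075,0.075,0.075,0.075,0.075,0.075,0.075,0.075], grip=0, newtons=4)

```text
time: 1.35
ee_pos: [0.4504, -0.3007, 0.2525]
eef_rot: [0.979, 0.206, -0.0, -0.0]
ft_force: [0.9, -1.4, 0.1]
width: 0.0871
grip_force: 0.0
```

Call:
step_arm([
  [0.1,1,0],
  [0.1,1,0],
  [0.1,1,0],
  [0.1,1,0],
  [0.1,1,0],
  [0.1,1,0],
  [0.1,1,0],
  [0.1,1,0],
  [0.1,1,0],
  [0.1,1,0],
  [0.1,1,0],
  [0.1,1,0],
], turn=[0,0,0,0,0,0,0,0,0,0,0,0])

```text
time: 2.55
ee_pos: [0.4796, -0.0008, 0.2525]
eef_rot: [0.979, 0.206, -0.0, 0.0]
ft_force: [0.2, -0.4, -0.1]
width: 0.0869
grip_force: 0.0
```

Call:
step_arm([
  [0.1,1,0],
  [0.1,1,0],
  [0.1,1,0],
  [0.1,1,0],
  [0.1,1,0],
  [0.1,1,0],
  [0.1,1,0],
  [0.1,1,0],
  [0.1,1,0],
  [0.1,1,0],
  [0.1,1,0],
  [0.1,1,0],
], turn=[0,0,0,0,0,0,0,0,0,0,0,0])

```text
time: 3.75
ee_pos: [0.5098, 0.299, 0.2523]
eef_rot: [0.979, 0.206, -0.0, 0.0]
ft_force: [-0.6, -0.3, -0.5]
width: 0.0868
grip_force: 0.0
```

Call:
step_arm([
  [0.05,0.8,-0.8],
  [0.05,0.8,-0.8],
  [0.05,0.7,-0.8],
  [0.05,0.7,-0.8],
  [0,0,0],
  [0,0,0],
], turn=[0,0,0,0,0,0])

```text
time: 4.35
ee_pos: [0.5145, 0.373, 0.1723]
eef_rot: [0.979, 0.206, -0.001, 0.0]
ft_force: [0.1, 0.2, -0.4]
width: 0.087
grip_force: 0.0
```

Run:
```python
from h import *
c=shot('wrist','w1');P=cloud(c)
for z0,z1 in((.045,.07),(.02,.075)):
    m=(P[...,2]>z0)&(P[...,2]<z1)&(c['z_map']>0.05)&(np.hypot(P[...,0]-.48,P[...,1]-.358)<.14)
    m=m.astype(np.uint8);n,l,st,ce=cv2.connectedComponentsWithStats(m)
    k=1+np.argmax(st[1:,4]);Q=P[l==k]
    r=cv2.minAreaRect((Q[:,:2]*1000).astype(np.float32));print(st[k],Q.mean(0).round(4),np.median(Q[:,2]),r)
s=read_state();print(s['ee_pos'],s['joint_positions'])
```

```text
[ 231  162   57   85 4442] [0.4918 0.362  0.0575] 0.057605068460931136 ((488.38385009765625, 360.152099609375), (99.21666717529297, 59.596092224121094), 23.981538772583008)
[ 231  141   57  106 4937] [0.4967 0.3641 0.0552] 0.05750054349200756 ((497.4801025390625, 364.0899963378906), (119.08071899414062, 59.58953094482422), 24.131690979003906)
[0.51512478 0.37274967 0.17314147] [-0.1205834   0.50172143 -0.79176301  1.46312839  0.36084236  1.32646611
 -2.09402727]
```

View pics/w1.png

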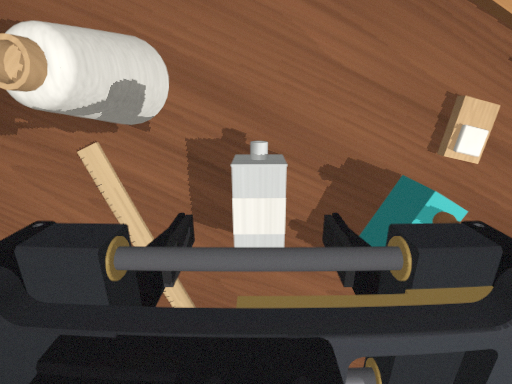

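Wrist view: tin centred between the fingers, neck at (259,148), shoulder edge at row ~160, ruler and teal block clear on either side. Refined grasp point is (0.515,0.372), so I descend and grip lightly.

Call:
step_arm([
  [0,0,-0.8],
  [0,0,-0.8],
  [0,0,-0.8],
  [0,0,-0.8],
  [0,0,-0.8],
  [0,0,-0.8],
  [0,0,-0.8],
  [0,0,-0.8],
  [0,0,0],
], turn=[0,0,0,0,0,0,0,0,0])

```text
time: 5.3
ee_pos: [0.5147, 0.3711, 0.0112]
eef_rot: [0.979, 0.205, -0.001, 0.001]
ft_force: [-0.3, -0.4, 0.1]
width: 0.0869
grip_force: 0.0
```

Call:
step_arm([
  [0,0,0],
  [0,0,0],
  [0,0,0],
  [0,0,0],
  [0,0,0],
  [0,0,0],
  [0,0,0],
  [0,0,0],
], turn=[0,0,0,0,0,0,0,0], grip=1, newtons=6)

```text
time: 6.1
ee_pos: [0.5151, 0.3733, 0.0132]
eef_rot: [0.979, 0.206, 0.0, 0.0]
ft_force: [-1.5, -2.6, 5.4]
width: 0.0581
grip_force: 6.0
```

Run:
```python
import numpy as np
a=np.linspace(0,np.pi/2,25);h,v=92,31
x=h*np.cos(a)-v*np.sin(a);z=h*np.sin(a)+v*np.cos(a)
for dx,dz in zip(np.diff(x),np.diff(z)): print([round(dx*.914/25,2),round(dx*.406/25,2),round(dz/25,2)],end=', ')
```

```text
[np.float64(-0.08), np.float64(-0.04), np.float64(0.24)], [np.float64(-0.1), np.float64(-0.04), np.float64(0.23)], [np.float64(-0.11), np.float64(-0.05), np.float64(0.22)], [np.float64(-0.12), np.float64(-0.05), np.float64(0.22)], [np.float64(-0.13), np.float64(-0.06), np.float64(0.21)], [np.float64(-0.15), np.float64(-0.07), np.float64(0.2)], [np.float64(-0.16), np.float64(-0.07), np.float64(0.19)], [np.float64(-0.17), np.float64(-0.08), np.float64(0.17)], [np.float64(-0.18), np.float64(-0.08), np.float64(0.16)], [np.float64(-0.19), np.float64(-0.08), np.float64(0.15)], [np.float64(-0.2), np.float64(-0.09), np.float64(0.13)], [np.float64(-0.2), np.float64(-0.09), np.float64(0.12)], [np.float64(-0.21), np.float64(-0.09), np.float64(0.11)], [np.float64(-0.22), np.float64(-0.1), np.float64(0.09)], [np.float64(-0.22), np.float64(-0.1), np.float64(0.07)], [np.float64(-0.23), np.float64(-0.1), np.float64(0.06)], [np.float64(-0.23), np.float64(-0.1), np.float64(0.04)], [np.float64(-0.23), np.float64(-0.1), np.float64(0.03)], [np.float64(-0.23), np.float64(-0.1), np.float64(0.01)], [np.float64(-0.23), np.float64(-0.1), np.float64(-0.01)], [np.float64(-0.23), np.float64(-0.1), np.float64(-0.02)], [np.float64(-0.23), np.float64(-0.1), np.float64(-0.04)], [np.float64(-0.23), np.float64(-0.1), np.float64(-0.06)], [np.float64(-0.22), np.float64(-0.1), np.float64(-0.07)],
```

Call:
step_arm([
  [-0.08,-0.04,0.24],
  [-0.1,-0.04,0.23],
  [-0.11,-0.05,0.22],
  [-0.12,-0.05,0.22],
  [-0.13,-0.06,0.21],
  [-0.15,-0.07,0.2],
  [-0.16,-0.07,0.19],
  [-0.17,-0.08,0.17],
  [-0.18,-0.08,0.16],
  [-0.19,-0.08,0.15],
  [-0.2,-0.09,0.13],
  [-0.2,-0.09,0.12],
], turn=[0,0,0,0,0,0,0,0,0,0,0,0])

```text
time: 7.3
ee_pos: [0.4695, 0.353, 0.0688]
eef_rot: [0.979, 0.206, -0.0, 0.0]
ft_force: [-0.1, 0.2, -2.3]
width: 0.058
grip_force: 6.0
```

Run:
```python
from h import *
c=shot('side');i=c['image'][250:360,160:290,::-1]
cv2.imwrite('pics/s1.png',cv2.resize(i,None,fx=5,fy=5,interpolation=2))
```

```text
(no output)
```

View pics/s1.png

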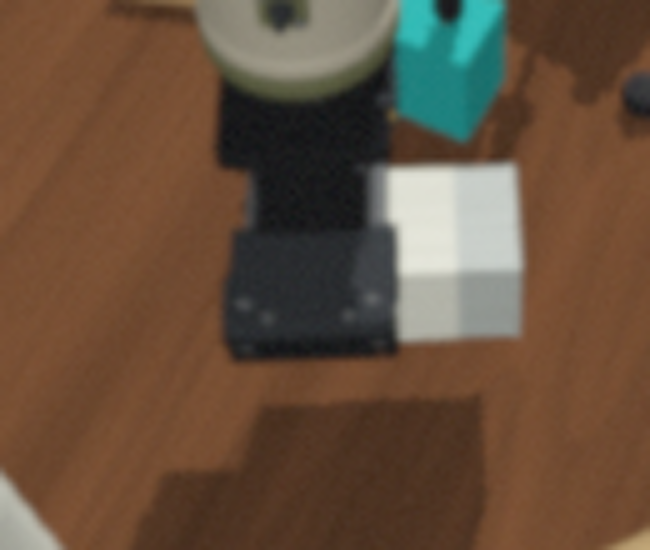

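The side view shows the tin still level in the pads (bottom end at crop (520,250)). It was lifted whole, so pad friction held it. I'll lower it back, drop the grip to 3 N, and retry.

Call:
step_arm([
  [0,0,-0.3],
  [0,0,-0.3],
  [0,0,-0.3],
  [0,0,-0.3],
  [0,0,-0.3],
  [0,0,-0.3],
  [0,0,-0.3],
  [0,0,-0.1],
  [0,0,0],
], turn=[0,0,0,0,0,0,0,0,0])

```text
time: 8.25
ee_pos: [0.4699, 0.3532, 0.0134]
eef_rot: [0.979, 0.206, -0.0, 0.0]
ft_force: [0.3, 0.5, -2.3]
width: 0.058
grip_force: 6.0
```

Call:
step_arm([
  [0,0,0],
  [0,0,0],
  [0,0,0],
  [-0.04,-0.02,0.12],
  [-0.04,-0.02,0.12],
  [-0.05,-0.02,0.12],
  [-0.05,-0.02,0.11],
  [-0.06,-0.02,0.11],
  [-0.06,-0.03,0.11],
  [0,0,0],
  [0,0,0],
], turn=[0,0,0,0,0,0,0,0,0,0,0], newtons=3)

```text
time: 9.35
ee_pos: [0.4626, 0.35, 0.031]
eef_rot: [0.979, 0.206, 0.0, -0.0]
ft_force: [0.4, 0.2, -0.6]
width: 0.0577
grip_force: 3.0
```

```bash
cat > prof.py <<'E'
from h import *
s=read_state();e=np.array(s['ee_pos'])
u=np.array([.914,.406]);v=np.array([-.406,.914])
for n in('side','top','wrist'):
    c=shot(n);P=cloud(c);D=P[...,:2]-e[:2];a=D@u;b=D@v;I=c['image'].astype(int)
    m=(abs(b)<.035)&(abs(a)<.16)&(P[...,2]>.006)&(P[...,2]<.2)&(c['z_map']>.05)&(I.min(2)>90)
    print(n,m.sum())
    for x in np.arange(-.14,.10,.015):
        k=m&(a>=x)&(a<x+.015)
        if k.sum()>3: print('  a %.3f'%(x+.0075),'zmin %.3f zmax %.3f n %d'%(P[k][:,2].min(),np.percentile(P[k][:,2],95),k.sum()))
E
python3 prof.py
```

```text
side 800
  a -0.087 zmin 0.007 zmax 0.061 n 171
  a -0.072 zmin 0.006 zmax 0.064 n 188
  a -0.057 zmin 0.006 zmax 0.067 n 197
  a -0.042 zmin 0.006 zmax 0.070 n 200
  a -0.027 zmin 0.068 zmax 0.122 n 42
top 0
wrist 18433
  a -0.027 zmin 0.069 zmax 0.071 n 115
  a -0.012 zmin 0.069 zmax 0.074 n 2221
  a 0.003 zmin 0.072 zmax 0.075 n 433
  a 0.018 zmin 0.018 zmax 0.143 n 7668
  a 0.033 zmin 0.020 zmax 0.131 n 7919
  a 0.048 zmin 0.043 zmax 0.049 n 77
```

It pivots at 3 N: the profile slopes about 11°, as expected, with the bottom edge on the bench. Continuing the arc.

Call:
step_arm([
  [-0.06,-0.03,0.11],
  [-0.06,-0.03,0.11],
  [-0.07,-0.03,0.1],
  [-0.07,-0.03,0.1],
  [-0.07,-0.03,0.1],
  [-0.08,-0.04,0.1],
  [-0.08,-0.04,0.1],
  [-0.08,-0.04,0.09],
  [-0.09,-0.04,0.08],
  [-0.09,-0.04,0.08],
  [-0.09,-0.04,0.08],
  [-0.09,-0.04,0.08],
], turn=[0,0,0,0,0,0,0,0,0,0,0,0])

```text
time: 10.7
ee_pos: [0.4391, 0.3391, 0.0592]
eef_rot: [0.979, 0.206, 0.0, 0.0]
ft_force: [0.9, -0.6, -1.1]
width: 0.0581
grip_force: 3.0
```

```bash
python3 prof.py
```

```text
side 725
  a -0.087 zmin 0.032 zmax 0.057 n 108
  a -0.072 zmin 0.010 zmax 0.065 n 176
  a -0.057 zmin 0.006 zmax 0.074 n 203
  a -0.042 zmin 0.008 zmax 0.082 n 182
  a -0.027 zmin 0.018 zmax 0.153 n 55
top 1
wrist 18854
  a -0.027 zmin 0.082 zmax 0.091 n 1007
  a -0.012 zmin 0.091 zmax 0.100 n 1442
  a 0.003 zmin 0.095 zmax 0.106 n 362
  a 0.018 zmin 0.060 zmax 0.172 n 6870
  a 0.033 zmin 0.054 zmax 0.159 n 9088
  a 0.048 zmin 0.082 zmax 0.086 n 85
```

Call:
step_arm([
  [-0.19,-0.08,0.15],
  [-0.2,-0.09,0.13],
  [-0.2,-0.09,0.12],
  [-0.21,-0.09,0.11],
  [-0.22,-0.1,0.09],
  [-0.22,-0.1,0.07],
  [-0.23,-0.1,0.06],
  [-0.23,-0.1,0.04],
  [-0.23,-0.1,0.03],
  [0,0,0],
], turn=[0,0,0,0,0,0,0,0,0,0])

```text
time: 11.85
ee_pos: [0.3902, 0.3176, 0.0791]
eef_rot: [0.979, 0.206, -0.0, 0.0]
ft_force: [-1.4, 1.1, 2.3]
width: 0.0575
grip_force: 3.0
```

```bash
python3 prof.py
```

```text
side 662
  a -0.133 zmin 0.008 zmax 0.061 n 67
  a -0.057 zmin 0.027 zmax 0.050 n 103
  a -0.042 zmin 0.019 zmax 0.055 n 61
  a -0.027 zmin 0.007 zmax 0.168 n 74
  a -0.012 zmin 0.008 zmax 0.047 n 54
  a 0.003 zmin 0.015 zmax 0.049 n 34
  a 0.018 zmin 0.040 zmax 0.049 n 5
  a 0.033 zmin 0.099 zmax 0.172 n 16
  a 0.048 zmin 0.096 zmax 0.101 n 35
top 1
wrist 14600
  a -0.012 zmin 0.079 zmax 0.126 n 666
  a 0.003 zmin 0.072 zmax 0.124 n 1613
  a 0.018 zmin 0.086 zmax 0.132 n 2895
  a 0.033 zmin 0.096 zmax 0.167 n 8547
  a 0.048 zmin 0.094 zmax 0.099 n 879
```

Call:
step_arm([
  [-0.23,-0.1,0.01],
  [-0.23,-0.1,-0.01],
  [-0.23,-0.1,-0.02],
  [-0.23,-0.1,-0.04],
  [-0.23,-0.1,-0.06],
  [-0.22,-0.1,-0.07],
  [0,0,0],
  [0,0,0],
], turn=[0,0,0,0,0,0,0,0])

```text
time: 12.8
ee_pos: [0.3566, 0.3027, 0.0741]
eef_rot: [0.979, 0.206, -0.0, 0.0]
ft_force: [0.4, -1.3, -2.1]
width: 0.0584
grip_force: 3.0
```

```bash
python3 prof.py
python3 - <<'E'
from h import *
c=shot('side');i=c['image'][250:384,160:330,::-1]
cv2.imwrite('pics/s2.png',cv2.resize(i,None,fx=4,fy=4,interpolation=2))
E
```

```text
side 756
  a -0.133 zmin 0.007 zmax 0.060 n 154
  a -0.117 zmin 0.006 zmax 0.061 n 156
  a -0.102 zmin 0.006 zmax 0.060 n 137
  a -0.027 zmin 0.007 zmax 0.162 n 45
  a -0.012 zmin 0.007 zmax 0.044 n 51
  a 0.003 zmin 0.007 zmax 0.041 n 47
  a 0.018 zmin 0.006 zmax 0.044 n 50
  a 0.033 zmin 0.015 zmax 0.161 n 49
top 4
wrist 17305
  a -0.012 zmin 0.115 zmax 0.118 n 2085
  a 0.003 zmin 0.115 zmax 0.135 n 717
  a 0.018 zmin 0.092 zmax 0.186 n 3957
  a 0.033 zmin 0.009 zmax 0.162 n 10546
```

View pics/s2.png

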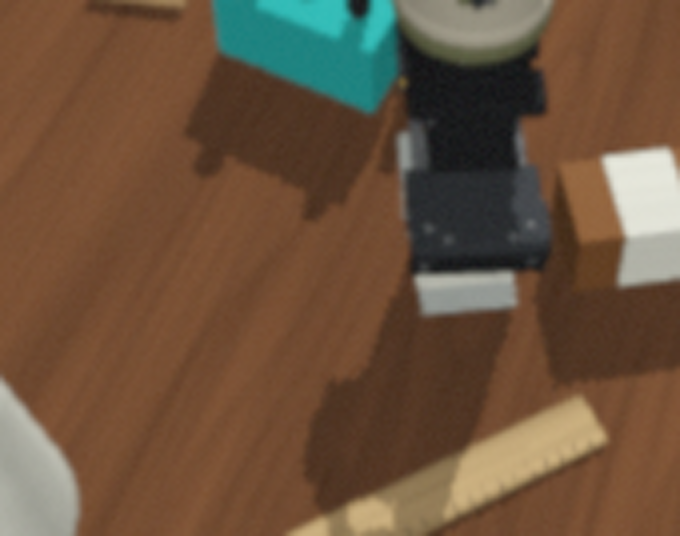

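The side view shows the tin upright in the fingers, label band at crop (465,290), with the brown tin clear on the right. The shoulder reads 0.116, so it's about 4 mm high. Lowering until it seats.

Call:
step_arm([
  [0,0,-0.06],
  [0,0,-0.05],
  [0,0,-0.05],
  [0,0,0],
  [0,0,0],
], turn=[0,0,0,0,0])

```text
time: 13.5
ee_pos: [0.3568, 0.303, 0.0702]
eef_rot: [0.979, 0.206, 0.0, -0.0]
ft_force: [0.1, 0.5, 0.6]
width: 0.058
grip_force: 3.0
```

```bash
cat > sh.py <<'E'
from h import *
# fit plane to tin shoulder in wrist view
s=read_state();e=np.array(s['ee_pos']);c=shot('wrist');P=cloud(c)
m=(np.hypot(P[...,0]-e[0],P[...,1]-e[1])<.045)&(P[...,2]>.095)&(P[...,2]<.125)&(c['image'].min(2)>90)
Q=P[m];q=Q.mean(0);n=np.linalg.svd(Q-q,full_matrices=False)[2][2];n*=np.sign(n[2])
print(len(Q),q.round(4),'tilt',np.arccos(n[2]).round(3),n.round(3),np.percentile(Q[:,2],[5,95]),s['ft_force'])
E
python3 sh.py
```

```text
8482 [0.3726 0.3099 0.1123] tilt 0.147 [0.134 0.059 0.989] [0.10390564 0.11622687] [0.07055151 0.50340853 0.61970762]
```

Seated on the far edge and leaning about 8°. I'll rock it back along −u before letting go.

Call:
step_arm([
  [-0.11,-0.05,-0.02],
  [-0.11,-0.05,-0.03],
  [-0.11,-0.05,-0.03],
  [-0.11,-0.05,-0.04],
  [0,0,0],
  [0,0,0],
], turn=[0,0,0,0,0,0])

```text
time: 14.15
ee_pos: [0.3458, 0.2979, 0.0674]
eef_rot: [0.979, 0.206, 0.0, 0.0]
ft_force: [1.1, -0.1, 1.8]
width: 0.0583
grip_force: 3.0
```

```bash
python3 sh.py
```

```text
8519 [0.3621 0.3052 0.1112] tilt 0.094 [0.086 0.038 0.996] [0.10067876 0.11376068] [ 1.07475424 -0.11696287  1.77825298]
```

Call:
step_arm([
  [0,0,0],
  [0,0,0],
  [0,0,0],
  [0,0,0],
  [0,0,0],
  [0,0,0],
  [0,0,0],
  [0,0,0],
], turn=[0,0,0,0,0,0,0,0], grip=0)

```text
time: 15.0
ee_pos: [0.3458, 0.2979, 0.0673]
eef_rot: [0.979, 0.206, -0.0, 0.0]
ft_force: [0.4, -0.6, -0.3]
width: 0.0868
grip_force: 0.0
```

Call:
step_arm([
  [0,0,0.6],
  [0,0,0.8],
  [0,0,0.9],
  [0,0,0.9],
  [0,0,0.9],
  [0,0,0.9],
  [0,0,0.9],
  [0,0,0.9],
  [0,0,0.9],
  [0,0,0],
], turn=[0,0,0,0,0,0,0,0,0,0])

```text
time: 16.0
ee_pos: [0.3464, 0.2992, 0.2634]
eef_rot: [0.978, 0.206, 0.002, -0.001]
ft_force: [0.7, 0.5, 0.2]
width: 0.0872
grip_force: 0.0
```

```bash
python3 sh.py
python3 - <<'E'
from h import *
for n in ('top','wrist','side'):
    c=shot(n);P=cloud(c);w=(np.hypot(P[...,0]-.345,P[...,1]-.297)<.05)&(c['image'].min(2)>60)
    for z0,z1 in((.105,.12),(.125,.14)):
        Q=P[w&(P[...,2]>z0)&(P[...,2]<z1)]
        if len(Q)>8: print(n,z0,len(Q),Q.mean(0).round(4),cv2.minAreaRect((Q[:,:2]*1000).astype(np.float32)))
c=shot('wrist','w3')
E
```

```text
2197 [0.3544 0.3012 0.1115] tilt 0.013 [0.013 0.002 1.   ] [0.11011232 0.11286648] [0.69694098 0.50129094 0.19663636]
top 0.105 47 [0.3633 0.3024 0.1113] ((352.1740417480469, 298.5142822265625), (59.824832916259766, 23.419078826904297), 24.48482894897461)
wrist 0.105 2196 [0.3548 0.3012 0.1115] ((353.4027099609375, 300.662841796875), (59.046730041503906, 59.72367477416992), 23.819257736206055)
wrist 0.125 150 [0.3534 0.3009 0.1306] ((353.3442077636719, 300.7214660644531), (18.7939510345459, 19.164350509643555), 72.92320251464844)
side 0.105 494 [0.3519 0.3037 0.1122] ((353.32403564453125, 300.3019714355469), (59.601375579833984, 62.580318450927734), 23.823833465576172)
side 0.125 43 [0.3529 0.3017 0.1303] ((353.286865234375, 302.25091552734375), (16.87401008605957, 19.488922119140625), 19.990243911743164)
```

View pics/w3.png

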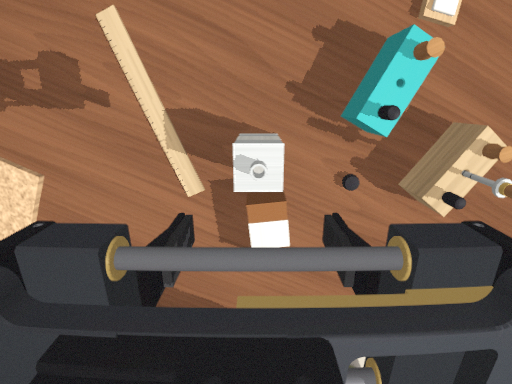

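The wrist view shows the tin standing, with the neck ring at (259,172), i.e. (0.353,0.301), rim height 0.131 and tilt 0.013. The wooden block is at (460,170) with the rod handle at (505,188), and the brown tin is untouched. Moving to the block for a close look at the rod.

Call:
step_arm([
  [0.18,-0.92,0],
  [0.18,-0.92,0],
  [0.18,-0.92,0],
  [0.18,-0.92,0],
  [0.18,-0.92,0],
  [0.18,-0.92,0],
  [0.18,-0.92,0],
  [0.18,-0.92,0],
  [0.18,-0.92,0],
  [0.18,-0.92,0],
  [0.18,-0.92,0],
  [0,0,0],
], turn=[0,0,0,0,0,0,0,0,0,0,0,0])

```text
time: 17.45
ee_pos: [0.3952, 0.0422, 0.259]
eef_rot: [0.979, 0.204, -0.001, -0.0]
ft_force: [0.1, 0.2, -1.1]
width: 0.087
grip_force: 0.0
```

```bash
cat > rod.py <<'E'
from h import *
for n in('wrist','side','top'):
    c=shot(n);P=cloud(c);w=(np.hypot(P[...,0]-.456,P[...,1]-.028)<.035)&(c['z_map']>.05)
    for z0,z1 in((.06,.075),(.118,.13),(.131,.14),(.145,.16),(.165,.18),(.187,.2)):
        Q=P[w&(P[...,2]>z0)&(P[...,2]<z1)]
        if len(Q)>5: print(n,z0,len(Q),Q.mean(0).round(4),np.ptp(Q,0).round(4))
    w=(np.hypot(P[...,0]-.456,P[...,1]-.028)<.09)&(P[...,2]>.06)&(P[...,2]<.076)
    if w.sum()>50: print(n,'block',cv2.minAreaRect((P[w][:,:2]*1000).astype(np.float32)))
E
python3 rod.py
```

```text
wrist 0.06 1458 [0.4578 0.0301 0.0693] [0.0693 0.0587 0.0119]
wrist 0.131 160 [0.4564 0.0314 0.1372] [0.0233 0.0212 0.0079]
wrist 0.145 37 [0.4562 0.0327 0.1518] [0.0144 0.0075 0.0148]
wrist 0.165 41 [0.4558 0.033  0.1728] [0.014  0.0077 0.0141]
wrist 0.187 239 [0.454  0.028  0.1925] [0.0141 0.0146 0.0077]
wrist block ((456.8697509765625, 25.761547088623047), (51.34370422363281, 130.14993286132812), 76.8590087890625)
side 0.06 241 [0.4575 0.0316 0.0699] [0.0665 0.0558 0.0142]
side 0.131 21 [0.4536 0.0317 0.1376] [0.0213 0.0202 0.0046]
side 0.145 21 [0.4554 0.0316 0.1526] [0.013  0.0081 0.0133]
side 0.165 18 [0.453  0.031  0.1718] [0.0099 0.0108 0.0134]
side 0.187 21 [0.4539 0.0288 0.1925] [0.0124 0.0141 0.0091]
side block ((458.1872863769531, 25.485483169555664), (54.92744827270508, 132.20626831054688), 78.03357696533203)
top block ((497.2942199707031, 17.97003936767578), (49.33951187133789, 44.95280075073242), 79.59580993652344)
```

Call:
step_arm([
  [0.8,-0.2,0],
  [0.8,-0.2,0],
  [0.78,-0.18,0],
  [0,0,0],
  [0,0,-0.7],
  [0,0,-0.7],
  [0,0,-0.7],
  [0,0,-0.7],
  [0,0,-0.7],
  [0,0,-0.7],
  [0,0,-0.3],
  [0,0,0],
], turn=[0,0,0,0,0,0,0,0,0,0,0,0])

```text
time: 18.8
ee_pos: [0.4539, 0.031, 0.1467]
eef_rot: [0.978, 0.206, -0.001, -0.0]
ft_force: [-0.4, 0.2, 0.0]
width: 0.0868
grip_force: 0.0
```

Call:
step_arm([
  [0,0,0],
  [0,0,0],
  [0,0,0],
  [0,0,0],
  [0,0,0],
  [0,0,0],
  [0,0,0],
  [0,0,0],
], turn=[0,0,0,0,0,0,0,0], grip=1, newtons=25)

```text
time: 19.6
ee_pos: [0.4548, 0.0304, 0.1473]
eef_rot: [0.979, 0.206, 0.0, 0.0]
ft_force: [0.1, 0.4, -0.8]
width: 0.0313
grip_force: 0.0
```

Call:
step_arm([
  [0,0,0],
  [0,0,0],
  [0,0,0],
  [0,0,0],
  [0,0,0],
  [0,0,0],
], turn=[0,0,0,0,0,0])

```text
time: 20.2
ee_pos: [0.4554, 0.0288, 0.1474]
eef_rot: [0.979, 0.205, 0.001, 0.001]
ft_force: [3.6, -5.1, -2.1]
width: 0.0146
grip_force: 24.9
```

Call:
step_arm([
  [0,0,0.3],
  [0,0,0.5],
  [0,0,0.6],
  [0,0,0.6],
  [0,0,0.6],
  [0,0,0.6],
  [0,0,0.6],
  [0,0,0.6],
  [0,0,0.6],
  [0,0,0.6],
  [0,0,0.6],
  [0,0,0],
], turn=[0,0,0,0,0,0,0,0,0,0,0,0])

```text
time: 21.4
ee_pos: [0.4555, 0.0306, 0.3039]
eef_rot: [0.979, 0.206, 0.001, 0.0]
ft_force: [-0.4, -0.3, -1.0]
width: 0.0143
grip_force: 25.0
```

Call:
step_arm([
  [-0.37,0.98,0.1],
  [-0.37,0.98,0.1],
  [-0.37,0.98,0],
  [-0.37,0.98,0],
  [-0.37,0.98,0],
  [-0.37,0.98,0],
  [-0.37,0.98,0],
  [-0.37,0.98,0],
  [-0.37,0.98,0],
  [-0.37,0.98,0],
  [-0.37,0.98,0],
  [0,0,0],
], turn=[0,0,0,0,0,0,0,0,0,0,0,0])

```text
time: 22.6
ee_pos: [0.3508, 0.3029, 0.3066]
eef_rot: [0.978, 0.209, -0.0, -0.0]
ft_force: [-0.3, -1.0, -0.7]
width: 0.0144
grip_force: 25.0
```

Run:
```python
from h import *
s=read_state();e=np.array(s['ee_pos']);print(e)
for n in('wrist','side'):
    c=shot(n);P=cloud(c);I=c['image']
    w=(np.hypot(P[...,0]-e[0],P[...,1]-e[1])<.03)&(c['z_map']>.05)
    for z0,z1 in((.105,.12),(.126,.14),(.155,.175),(.175,.2),(.2,.22),(.22,.25),(.25,.275),(.28,.305)):
        Q=P[w&(P[...,2]>z0)&(P[...,2]<z1)]
        if len(Q)>5: print(n,z0,len(Q),Q.mean(0).round(4),np.ptp(Q,0).round(4),Q[:,2].min().round(4))
    a=proj(c,[[.353,.301,.132],e]).astype(int)
    u,v=a.mean(0).astype(int);h=60
    cr=I[max(0,v-h):v+h,max(0,u-h):u+h,::-1]
    cv2.imwrite(f'pics/a_{n}.png',cv2.resize(cr,(380,380),interpolation=2))
cv2.imwrite('pics/a.png',np.hstack([cv2.imread('pics/a_wrist.png'),cv2.imread('pics/a_side.png')]))
```

```text
[0.35079707 0.30286722 0.30657489]
wrist 0.105 1183 [0.3531 0.3037 0.1116] [0.0593 0.0592 0.0115] 0.1085
wrist 0.126 105 [0.354  0.3007 0.1308] [0.0186 0.0195 0.0067] 0.1261
wrist 0.175 44 [0.3542 0.3036 0.1878] [0.0035 0.0063 0.0245] 0.175
wrist 0.2 43 [0.3538 0.3035 0.2107] [0.0054 0.0061 0.0194] 0.2006
wrist 0.22 93 [0.3533 0.3032 0.2359] [0.0047 0.0075 0.0294] 0.2202
wrist 0.25 83 [0.353  0.3031 0.2611] [0.0059 0.0068 0.0216] 0.2504
wrist 0.28 340 [0.3566 0.3051 0.2978] [0.0149 0.0169 0.0138] 0.2911
side 0.105 359 [0.3495 0.3063 0.1124] [0.0591 0.0591 0.0142] 0.1056
side 0.126 43 [0.3531 0.3015 0.1304] [0.0187 0.0199 0.0095] 0.1265
side 0.175 25 [0.3524 0.303  0.1874] [0.0076 0.0049 0.0245] 0.1752
side 0.2 19 [0.3518 0.3025 0.2112] [0.0069 0.0065 0.0191] 0.2007
side 0.22 30 [0.3511 0.3027 0.235 ] [0.0076 0.0056 0.0269] 0.2221
side 0.25 27 [0.3509 0.3023 0.2616] [0.007  0.0042 0.0234] 0.2508
```

View pics/a.png

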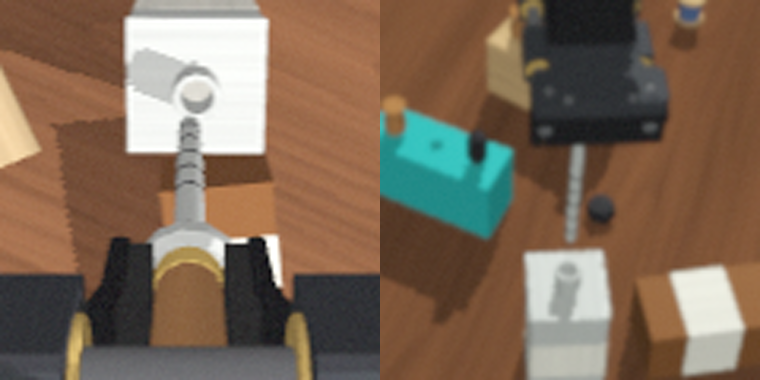

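The left (wrist) crop shows the rod tip at (190,122) just in front of the neck ring at (197,92). The right (side) crop shows the tip at (572,238) above the neck at (568,268). Well aligned; moving to just above the rim and rechecking.

Call:
step_arm([
  [0.04,0,-0.3],
  [0,0,-0.4],
  [0,0,-0.3],
  [0,0,0],
  [0,0,0],
  [0,0,0],
], turn=[0,0,0,0,0,0])

```text
time: 23.3
ee_pos: [0.3542, 0.3, 0.2826]
eef_rot: [0.979, 0.206, 0.0, -0.0]
ft_force: [-0.2, 0.2, -0.4]
width: 0.0143
grip_force: 25.0
```

```bash
cat > al.py <<'E'
from h import *
s=read_state();e=np.array(s['ee_pos']);print(e)
for n,off in(('wrist',None),('side',None)):
    c=shot(n);P=cloud(c);V=np.array(c['view']);o=-V[:3,:3].T@V[:3,3]
    w=(np.hypot(P[...,0]-.353,P[...,1]-.301)<.03)&(c['z_map']>.05)
    R=P[w&(P[...,2]>.127)&(P[...,2]<.136)]
    r=cv2.minAreaRect((R[:,:2]*1000).astype(np.float32))[0]
    ax=[]
    for z in np.arange(.15,.25,.012):
        Q=P[w&(abs(P[...,2]-z)<.006)]
        if len(Q)<6: continue
        d=(o-Q.mean(0))[:2];d/=np.linalg.norm(d);t=np.array([-d[1],d[0]])
        k=Q[:,:2]@t; dep=np.median(Q[:,:2]@d)-.0033
        ax.append([*( t*(k.min()+k.max())/2+d*dep),z])
    ax=np.array(ax);px=np.polyfit(ax[:,2],ax[:,0],1);py=np.polyfit(ax[:,2],ax[:,1],1)
    print(n,'rim',np.round(r,1),'ringmean',(R.mean(0)*1000).round(1),'axis@.14',np.round([1000*np.polyval(px,.14),1000*np.polyval(py,.14)],1),'slope',px[0].round(3),py[0].round(3),len(ax))
E
python3 al.py
```

```text
[0.3541823  0.2999627  0.28260328]
wrist rim [354.1 301.3] ringmean [354.8 301.8 130.9] axis@.14 [355.3 299.5] slope -0.017 -0.005 9
side rim [353.6 301.5] ringmean [353.  301.7 131.2] axis@.14 [355.6 298.5] slope -0.02 0.004 8
```

Call:
step_arm([
  [-0.06,0.09,0],
  [0,0,0],
  [0,0,-0.2],
  [0,0,-0.25],
  [0,0,-0.25],
  [0,0,-0.25],
  [0,0,-0.25],
  [0,0,0],
], turn=[0,0,0,0,0,0,0,0])

```text
time: 24.2
ee_pos: [0.3522, 0.3018, 0.2513]
eef_rot: [0.979, 0.206, -0.001, 0.0]
ft_force: [-0.2, 0.4, -0.7]
width: 0.0143
grip_force: 25.0
```

```bash
python3 al.py
```

```text
[0.35220292 0.30180814 0.25132332]
wrist rim [354.2 300.7] ringmean [355.3 301.5 131. ] axis@.14 [350.8 300.2] slope 0.037 0.023 8
side rim [353.7 301.3] ringmean [352.7 303.3 131.6] axis@.14 [353.2 300.7] slope -0.019 -0.003 6
```

No contact force, and the tip is inside the neck, so I continue down.

Call:
step_arm([
  [0.01,0,-0.35],
  [0.01,0,-0.35],
  [0,0,-0.35],
  [0,0,-0.35],
  [0,0,-0.35],
  [0,0,-0.35],
  [0,0,-0.35],
  [0,0,-0.35],
  [0,0,-0.35],
  [0,0,-0.35],
  [0,0,-0.35],
  [0,0,0],
], turn=[0,0,0,0,0,0,0,0,0,0,0,0])

```text
time: 25.5
ee_pos: [0.3525, 0.3017, 0.1548]
eef_rot: [0.979, 0.206, -0.001, 0.0]
ft_force: [0.1, -0.2, -0.7]
width: 0.0144
grip_force: 25.0
```

Call:
step_arm([
  [0,0,-0.12],
  [0,0,-0.1],
  [0,0,-0.06],
  [0,0,0],
  [0,0,0],
], turn=[0,0,0,0,0])

```text
time: 26.0
ee_pos: [0.3531, 0.3022, 0.1492]
eef_rot: [0.979, 0.206, 0.0, 0.0]
ft_force: [0.5, -0.2, -0.8]
width: 0.0141
grip_force: 25.0
```

Call:
step_arm([
  [0,0,-0.06],
  [0,0,-0.04],
  [0,0,0],
  [0,0,0],
  [0,0,0],
], turn=[0,0,0,0,0])

```text
time: 26.5
ee_pos: [0.3534, 0.3025, 0.1474]
eef_rot: [0.979, 0.206, 0.001, 0.0]
ft_force: [-1.8, -1.7, 9.0]
width: 0.0144
grip_force: 25.0
```

```bash
cat > col.py <<'E'
from h import *
s=read_state();e=np.array(s['ee_pos']);print(e,s['ft_force'])
for n in('wrist','side'):
    c=shot(n);P=cloud(c);d=np.hypot(P[...,0]-.353,P[...,1]-.301)
    for z0,z1 in((.1,.118),(.118,.150)):
        Q=P[(d<.016 if z0>.11 else d<.03)&(P[...,2]>z0)&(P[...,2]<z1)&(c['image'].min(2)>70)];print(n,len(Q),np.percentile(Q[:,2],[2,20,50,80,98]).round(4) if len(Q) else '')
E
python3 col.py
```

```text
[0.3534229  0.30246708 0.14742077] [-1.82339076 -1.71896749  8.96180627]
wrist 2447 [0.1096 0.1109 0.1115 0.112  0.1134]
wrist 438 [0.119  0.1267 0.1372 0.1401 0.1454]
side 72 [0.1013 0.1081 0.112  0.1131 0.1151]
side 0
```

Seated: 9 N at the expected height 0.1474, with the collar top at about 0.138. Drawing the rod out.

Call:
step_arm([
  [0,0,0],
  [0,0,0.3],
  [0,0,0.5],
  [0,0,0.6],
  [0,0,0.6],
  [0,0,0.7],
  [0,0,0.7],
  [0,0,0.7],
  [0,0,0.7],
  [0,0,0.7],
  [0,0,0.7],
  [0,0,0.5],
], turn=[0,0,0,0,0,0,0,0,0,0,0,0])

```text
time: 27.8
ee_pos: [0.353, 0.3025, 0.316]
eef_rot: [0.979, 0.206, 0.001, -0.0]
ft_force: [-0.0, -0.5, -1.2]
width: 0.014
grip_force: 25.0
```

```bash
cat > tin.py <<'E'
from h import *
for n in('wrist','side'):
    c=shot(n);P=cloud(c);d=np.hypot(P[...,0]-.353,P[...,1]-.301)
    R=P[(d<.03)&(P[...,2]>.126)&(P[...,2]<.137)];S=P[(d<.05)&(P[...,2]>.107)&(P[...,2]<.116)]
    if len(S)>20:
        n_=np.linalg.svd(S-S.mean(0),full_matrices=False)[2][2];print(n,len(S),S[:,2].mean().round(4),'tilt',np.arccos(abs(n_[2])).round(3))
    if len(R)>5: print(' rim',R.mean(0).round(4))
E
python3 tin.py
```

```text
wrist 1530 0.1115 tilt 0.003
 rim [0.3538 0.3008 0.1308]
side 477 0.1121 tilt 0.008
 rim [0.3527 0.3014 0.1304]
```

Call:
step_arm([
  [0.32,-1,0],
  [0.32,-1,0],
  [0.32,-1,0],
  [0.32,-1,0],
  [0.32,-1,0],
  [0.32,-1,0],
  [0.32,-1,0],
  [0.32,-1,0],
  [0.32,-1,0],
  [0.32,-1,0],
  [0.32,-1,0],
  [0.32,-1,0],
], turn=[0,0,0,0,0,0,0,0,0,0,0,0])

```text
time: 29.1
ee_pos: [0.4489, 0.0011, 0.3133]
eef_rot: [0.979, 0.206, -0.0, -0.0]
ft_force: [1.0, 0.4, -1.2]
width: 0.0141
grip_force: 25.0
```

Call:
step_arm([
  [-0.08,-1,0],
  [-0.08,-1,0],
  [-0.08,-1,0],
  [-0.08,-1,0],
  [-0.08,-1,0],
  [-0.08,-1,0],
  [-0.08,-1,0],
  [-0.08,-1,0],
  [-0.08,-1,0],
  [-0.08,-1,0],
  [-0.08,-1,0],
  [-0.08,-1,0],
], turn=[0,0,0,0,0,0,0,0,0,0,0,0])

```text
time: 30.3
ee_pos: [0.4246, -0.2986, 0.3132]
eef_rot: [0.979, 0.206, -0.0, -0.0]
ft_force: [0.5, 0.3, -0.8]
width: 0.0145
grip_force: 25.0
```

Call:
step_arm([
  [-0.04,-0.9,0],
  [-0.04,-0.9,0],
  [-0.04,-0.9,0],
  [-0.04,-0.9,0],
  [-0.04,-0.5,0],
  [0,0,-0.9],
  [0,0,-0.9],
  [0,0,-0.9],
  [0,0,-0.9],
  [0,0,-0.9],
  [0,0,-0.9],
  [0,0,-0.9],
], turn=[0,0,0,0,0,0,0,0,0,0,0,0])

```text
time: 31.5
ee_pos: [0.42, -0.3996, 0.1552]
eef_rot: [0.979, 0.206, -0.0, -0.0]
ft_force: [0.3, 1.0, -0.4]
width: 0.0144
grip_force: 25.0
```

Call:
step_arm([
  [0,0,-0.4],
  [0,0,-0.2],
  [0,0,-0.1],
  [0,0,-0.05],
  [0,0,0],
  [0,0,0],
], turn=[0,0,0,0,0,0])

```text
time: 32.1
ee_pos: [0.4203, -0.4006, 0.1385]
eef_rot: [0.979, 0.206, 0.0, 0.0]
ft_force: [0.1, 0.3, -0.5]
width: 0.0142
grip_force: 25.0
```

Run:
```python
import numpy as np
b=np.radians(np.linspace(0,82.5,25));r=156
x=r*np.sin(b);z=r*np.cos(b)+4*np.sin(b)
print(z[-1]-19)
print([[float(round(dx*.914/25,2)),float(round(dx*.406/25,2)),float(round(dz/25,2))] for dx,dz in zip(np.diff(x),np.diff(z))])
```

```text
5.327865431823309
[[0.34, 0.15, -0.0], [0.34, 0.15, -0.02], [0.34, 0.15, -0.05], [0.33, 0.15, -0.07], [0.33, 0.15, -0.09], [0.32, 0.14, -0.11], [0.32, 0.14, -0.13], [0.31, 0.14, -0.15], [0.3, 0.13, -0.17], [0.29, 0.13, -0.19], [0.28, 0.12, -0.21], [0.26, 0.12, -0.23], [0.25, 0.11, -0.25], [0.24, 0.1, -0.26], [0.22, 0.1, -0.28], [0.2, 0.09, -0.29], [0.19, 0.08, -0.31], [0.17, 0.08, -0.32], [0.15, 0.07, -0.33], [0.13, 0.06, -0.34], [0.11, 0.05, -0.35], [0.09, 0.04, -0.36], [0.07, 0.03, -0.36], [0.05, 0.02, -0.37]]
```

Call:
step_arm([
  [0,0,0],
  [0,0,-0.05],
  [0,0,-0.05],
  [0.17,0.08,-0.01],
  [0.17,0.08,-0.01],
  [0.34,0.15,-0.02],
  [0.34,0.15,-0.05],
  [0.33,0.15,-0.07],
  [0.33,0.15,-0.09],
  [0.32,0.14,-0.11],
  [0.32,0.14,-0.13],
  [0,0,0],
], turn=[0,0,0,0,0,0,0,0,0,0,0,0], newtons=3)

```text
time: 33.3
ee_pos: [0.4791, -0.3729, 0.1222]
eef_rot: [0.978, 0.207, -0.0, -0.001]
ft_force: [1.3, 0.0, 0.5]
width: 0.0146
grip_force: 3.0
```

```bash
cat > lay.py <<'E'
from h import *
s=read_state();e=np.array(s['ee_pos']);print(e,s['ft_force'],s['width'])
u=np.array([.914,.406]);v=np.array([-.406,.914])
for n in('side','wrist','top'):
    c=shot(n);P=cloud(c);D=P[...,:2]-e[:2];a=D@u;b=D@v;zm=c['z_map']>.05
    m=zm&(abs(b)<.02)&(a>-.22)&(a<-.015)&(P[...,2]>.004)&(P[...,2]<e[2]+.06)
    print(n,m.sum())
    for x in np.arange(-.2,-.02,.02):
        k=m&(a>=x)&(a<x+.02)
        if k.sum()>2: print('  a %.3f b %.4f z50 %.3f z95 %.3f n %d'%(x+.01,b[k].mean(),np.median(P[k][:,2]),np.percentile(P[k][:,2],95),k.sum()))
E
python3 lay.py
```

```text
[ 0.47913763 -0.37292992  0.12224931] [1.30205734 0.01953155 0.51878621] 0.014550891354091721
side 74
  a -0.130 b -0.0021 z50 0.005 z95 0.005 n 3
  a -0.050 b 0.0023 z50 0.031 z95 0.055 n 26
  a -0.030 b 0.0003 z50 0.083 z95 0.122 n 29
wrist 0
top 8
```

Pivoting about the tip as planned (about 22°). Continuing.

Call:
step_arm([
  [0.31,0.14,-0.15],
  [0.3,0.13,-0.17],
  [0.29,0.13,-0.19],
  [0.28,0.12,-0.21],
  [0.26,0.12,-0.23],
  [0.25,0.11,-0.25],
  [0.24,0.1,-0.26],
  [0.22,0.1,-0.28],
  [0.2,0.09,-0.29],
  [0,0,0],
], turn=[0,0,0,0,0,0,0,0,0,0])

```text
time: 34.45
ee_pos: [0.5368, -0.3473, 0.0708]
eef_rot: [0.978, 0.206, -0.001, -0.001]
ft_force: [1.0, 0.9, -0.4]
width: 0.0147
grip_force: 3.0
```

```bash
python3 lay.py
```

```text
[ 0.53680664 -0.3472928   0.07078394] [ 0.9920912   0.93889722 -0.37917143] 0.014692479899529431
side 90
  a -0.150 b 0.0018 z50 0.005 z95 0.005 n 4
  a -0.130 b 0.0001 z50 0.010 z95 0.012 n 6
  a -0.110 b -0.0009 z50 0.023 z95 0.029 n 11
  a -0.090 b 0.0005 z50 0.036 z95 0.046 n 17
  a -0.070 b -0.0008 z50 0.055 z95 0.061 n 13
  a -0.050 b -0.0005 z50 0.069 z95 0.080 n 13
  a -0.030 b 0.0037 z50 0.082 z95 0.090 n 21
wrist 498
  a -0.050 b -0.0002 z50 0.087 z95 0.088 n 34
  a -0.030 b -0.0004 z50 0.088 z95 0.100 n 401
top 5
```

Call:
step_arm([
  [0.19,0.08,-0.31],
  [0.17,0.08,-0.32],
  [0.15,0.07,-0.33],
  [0.13,0.06,-0.34],
  [0.11,0.05,-0.35],
  [0.09,0.04,-0.36],
  [0.07,0.03,-0.36],
  [0.05,0.02,-0.26],
  [0,0,0],
  [0,0,0],
], turn=[0,0,0,0,0,0,0,0,0,0])

```text
time: 35.6
ee_pos: [0.5606, -0.3378, 0.0065]
eef_rot: [0.979, 0.206, -0.0, 0.0]
ft_force: [-0.6, 0.2, 0.8]
width: 0.0149
grip_force: 3.0
```

```bash
python3 lay.py
```

```text
[ 0.56060272 -0.33776222  0.00653599] [-0.64727803  0.20907677  0.80815417] 0.01488668431603043
side 72
  a -0.150 b 0.0026 z50 0.008 z95 0.013 n 11
  a -0.130 b 0.0007 z50 0.013 z95 0.020 n 11
  a -0.110 b 0.0027 z50 0.020 z95 0.025 n 13
  a -0.090 b 0.0015 z50 0.025 z95 0.028 n 11
  a -0.070 b 0.0004 z50 0.029 z95 0.033 n 11
  a -0.050 b 0.0008 z50 0.035 z95 0.040 n 7
  a -0.030 b -0.0027 z50 0.005 z95 0.006 n 4
wrist 173
  a -0.030 b -0.0009 z50 0.044 z95 0.046 n 32
top 7
```

The rod has crept up the pads and still slopes about 14°. I'll open slightly so it settles on the bench on its collar and tip, then regrip.

Call:
step_arm([
  [0,0,0],
  [0,0,0],
  [0,0,0],
  [0,0,0],
  [0,0,0],
  [0,0,-0.06],
  [0,0,0],
  [0,0,0],
], turn=[0,0,0,0,0,0,0,0], grip=0.6)

```text
time: 36.55
ee_pos: [0.5607, -0.3376, 0.005]
eef_rot: [0.979, 0.206, -0.0, -0.0]
ft_force: [-0.4, -0.7, -0.3]
width: 0.035
grip_force: 0.0
```

```bash
python3 lay.py
```

```text
[ 0.56071772 -0.33755997  0.00497729] [-0.39230919 -0.70254087 -0.27721578] 0.03501177677601055
side 83
  a -0.170 b -0.0071 z50 0.005 z95 0.005 n 5
  a -0.150 b 0.0046 z50 0.006 z95 0.010 n 14
  a -0.130 b 0.0014 z50 0.008 z95 0.012 n 10
  a -0.110 b 0.0001 z50 0.008 z95 0.015 n 11
  a -0.090 b -0.0001 z50 0.010 z95 0.015 n 11
  a -0.070 b 0.0003 z50 0.013 z95 0.016 n 9
  a -0.050 b 0.0017 z50 0.014 z95 0.021 n 9
  a -0.030 b 0.0075 z50 0.016 z95 0.020 n 9
wrist 699
  a -0.050 b 0.0001 z50 0.017 z95 0.020 n 140
  a -0.030 b 0.0000 z50 0.019 z95 0.020 n 559
top 13
  a -0.190 b -0.0054 z50 0.006 z95 0.009 n 5
```

Settled nearly level. Regripping firmly and lifting.

Call:
step_arm([
  [0,0,0],
  [0,0,0],
  [0,0,0],
  [0,0,0],
  [0,0,0],
  [0,0,0],
], turn=[0,0,0,0,0,0], grip=1, newtons=50)

```text
time: 37.3
ee_pos: [0.5608, -0.3376, 0.0051]
eef_rot: [0.979, 0.206, 0.0, 0.0]
ft_force: [0.2, -0.3, -0.1]
width: 0.0135
grip_force: 50.0
```

Call:
step_arm([
  [0,0,0.2],
  [0,0,0.3],
  [0,0,0.4],
  [0,0,0.4],
  [0,0,0.4],
  [0,0,0.4],
  [0,0,0.4],
  [0,0,0.4],
  [0,0,0.4],
  [0,0,0.3],
  [0,0,0],
  [0,0,0],
], turn=[0,0,0,0,0,0,0,0,0,0,0,0])

```text
time: 38.5
ee_pos: [0.5607, -0.3376, 0.095]
eef_rot: [0.979, 0.206, -0.0, 0.0]
ft_force: [-0.6, 0.6, -0.8]
width: 0.0136
grip_force: 50.0
```

```bash
python3 lay.py
```

```text
[ 0.56070657 -0.33756327  0.09495526] [-0.58731866  0.60467087 -0.81695783] 0.013605800601104322
side 110
  a -0.190 b 0.0015 z50 0.004 z95 0.005 n 5
  a -0.170 b -0.0041 z50 0.005 z95 0.085 n 3
  a -0.150 b 0.0009 z50 0.096 z95 0.099 n 12
  a -0.130 b -0.0003 z50 0.098 z95 0.101 n 11
  a -0.110 b 0.0022 z50 0.098 z95 0.101 n 12
  a -0.090 b 0.0008 z50 0.100 z95 0.102 n 14
  a -0.070 b 0.0014 z50 0.101 z95 0.103 n 11
  a -0.050 b 0.0025 z50 0.105 z95 0.111 n 15
  a -0.030 b 0.0030 z50 0.105 z95 0.111 n 22
wrist 659
  a -0.050 b 0.0002 z50 0.107 z95 0.110 n 159
  a -0.030 b 0.0004 z50 0.108 z95 0.109 n 500
top 4
```

Level within about 5°, tip at (0.414,−0.403,0.093). Shifting the tip over the lid and checking the lid's centre.

Call:
step_arm([
  [0.15,0.5,0.1],
  [0.18,0.75,0.1],
  [0.18,0.75,0.1],
  [0.18,0.75,0.1],
  [0.18,0.75,0],
  [0.15,0.6,0],
  [0.06,0.3,0],
  [0,0,0],
  [0,0,0],
  [0,0,0],
  [0,0,0],
], turn=[0,0,0,0,0,0,0,0,0,0,0])

```text
time: 39.75
ee_pos: [0.5874, -0.2286, 0.105]
eef_rot: [0.979, 0.205, -0.0, 0.0]
ft_force: [-0.5, -0.2, -0.8]
width: 0.0138
grip_force: 50.0
```

```bash
python3 lay.py; python3 tin.py
python3 - <<'E'
from h import *
for n in('side','top'):
    c=shot(n,'f_'+n);P=cloud(c);I=c['image'].astype(int)
    m=(np.hypot(P[...,0]-.441,P[...,1]+.293)<.075)&(P[...,2]<.02)&(P[...,2]>.001)&(I.min(2)>140)
    print(n,m.sum(),cv2.minEnclosingCircle((P[m][:,:2]*1000).astype(np.float32)))
E
```

```text
[ 0.58743729 -0.22864297  0.10500633] [-0.51924751 -0.17728032 -0.81194244] 0.01379917962681571
side 202
  a -0.190 b 0.0028 z50 0.005 z95 0.007 n 15
  a -0.170 b -0.0006 z50 0.005 z95 0.105 n 19
  a -0.150 b 0.0024 z50 0.006 z95 0.108 n 28
  a -0.130 b -0.0008 z50 0.007 z95 0.109 n 33
  a -0.110 b 0.0021 z50 0.013 z95 0.110 n 23
  a -0.090 b -0.0012 z50 0.109 z95 0.113 n 16
  a -0.070 b 0.0025 z50 0.112 z95 0.116 n 14
  a -0.050 b 0.0011 z50 0.115 z95 0.123 n 16
  a -0.030 b 0.0037 z50 0.113 z95 0.122 n 20
wrist 658
  a -0.050 b 0.0012 z50 0.118 z95 0.120 n 119
  a -0.030 b 0.0002 z50 0.118 z95 0.120 n 539
top 4
side 473 0.1121 tilt 0.017
 rim [0.353  0.3014 0.1306]
side 379 ((442.64715576171875, -301.4550476074219), 58.26184844970703)
top 39 ((435.47039794921875, -327.54547119140625), 36.83228302001953)
```

View pics/f_side.png

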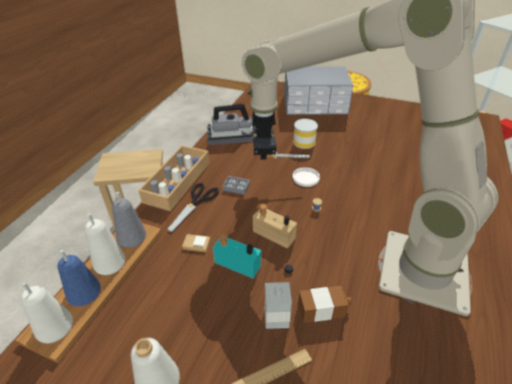

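The side view shows the rod level with its tip at (308,156), held above the lid at (306,177). The tin is standing at (278,305), and the bystanders are where they started. Handing in.

```bash
python3 -c "
from bench import *
print(close_job())"
```

```text
the job is handed in; nothing more can be done
None
```

The job is handed in at about 40 s, but no verdict came back: by my measurements the tin stands upright, the rod was seated to its collar (9 N contact) and drawn out, and it is now held within about 5° of level with its tip about 10 cm above the lid's centre.

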